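# Slide the pump bottle home into its rack bay

### The job

Clear the drawing: push the tall blue pump bottle across the desk with the fingertips, low on its body so that it slides upright, and slide it fully home into the one empty bay of the dark grey rack (the bay with the blue floor patch), until it rests against the back wall. Push gently and never grasp, lift or tip it; leave the two bottles already in the rack and everything else on the desk where they are, and finish with the gripper clear.

Things in the scene. Friction and masses are not known exactly. Their poses are not given: they have to be found in the camera images.
- bottle: The loose blue pump bottle, white head, to be pushed. Round, 56 mm in diameter and straight up to 92 mm, then narrowing to a 26 mm neck at 122 mm; head ends 188 mm up. 0.2 to 0.4 kg. Origin: centre of its underside; z up; any yaw. Pushed above about 38 mm it tips, so push at 15 to 35 mm; tilt the tool, tips leading, so that the gripper's body stays off its upper part.
- bay: Flat blue patch, 66 x 46 mm, on the desk in the empty bay. Origin: where the centre of the bottle's underside is when fully home (mid-bay, 1 mm off the back wall). +y points into the bay, -y out of its open mouth, z up. Bay 82 mm wide; side walls 36 mm high from y = -23 mm to the back wall, whose face is at y = +29 mm, 55 mm high. No floor: the bottle slides on the desk.
- rack: The fixed dark grey rack of three equal bays side by side, 278 mm long, walls 8 mm thick. Origin on the desk at the fully-home point of the middle bay; x along the row, +y towards the back wall (bays open to -y), z up. The bays' home points are at x = -90, 0 and +90 mm.
- white_bottle: White pump bottle with black head, same shape and size as the blue one, loose, standing in one of the other bays. Origin: centre of its underside. Leave alone.
- amber_bottle: Amber pump bottle with black head, same shape and size as the blue one, loose, standing in one of the other bays. Origin: centre of its underside. Leave alone.
- tape: Brown roll of tape lying flat, 96 mm in diameter, 45 mm high, towards the far edge of the desk. Origin: centre of its underside. Leave alone.
- level: Small black spirit level, 130 x 22 x 40 mm, lying on the right. Origin: centre of its underside. Leave alone.
- mug: White mug, 80 mm in diameter, 95 mm high, on the right. Origin: centre of its underside. Leave alone.
- tweezers: Steel tweezers with red end, 120 mm long, 9 mm high, lying flat towards the far edge. Origin: centre of underside. Leave alone.

How it is judged:
By the outcome, as a careful person would: the job done as asked, in the order asked, and still so for the second after the job is handed in, with the robot touching nothing.
It also fails if it takes over 67 s, if anything falls off the work surface, if the arm or the gripper's body presses on something with over 40 N, if the wrist force passes 120 N, or if a joint passes its speed limit or range.

### The arm

A 6-joint arm with a two-finger parallel gripper is mounted at the origin on the work surface. World frame = base frame: x ahead of the robot, y to its left, z up, the work surface at z = 0. Lengths are in m, angles in rad, forces in N, time in s.
With the tool pointing down it reaches from about 0.35 to 0.975 m from the base axis. Payload 4.9 kg.
Tool frame: the origin (TCP) lies midway between the tips of the shut fingers; the grasp point (between the pads) lies 19 mm behind it (manip.pinch_z is the x of the grasp point in the tool frame, in m); x points along the fingers, y is the direction in which the jaws open and shut, and the axes are right-handed (so a half turn about x gives the same grasp; the last joint's range is limited). The gripper opens to 85 mm and grips with 20 to 120 N. Pads are 22 mm wide; open, the fingers measure 114 mm over their backs; the gripper's body (76 mm by 85 mm) begins 54 mm behind the grasp point. The pads swing forward as they close: fully open they stand 13 mm farther back than shut.
Start: joints at [1.167, 0.053, 1.613, -0, 1.476, -0.119], TCP at [0.176, 0.6, 0.231] pointing down, gripper open.
Joint ranges: [-3.01, 3.01], [-1.01, 2.22], [0.06, 2.58], [-1.02, 4.17], [0.09, 2.62], [-3.14, 3.14]. Speed limits (rad/s): [2.57, 2.57, 3.14, 3.14, 3.14, 3.14].

### API

Orientations are given as a unit quaternion [w, x, y, z].
In Python, from plant import sensors, cams, workorder, manip gives the robot as it stands.
- The arm moves only by the tool drive_tool, never from a script. Its argument "series" is a list of rows, each an object of numbers: "x", "y", "z": the shift along the tool's x, y, z in units of 25 mm (1.0 is 25 mm); "ax", "ay", "az": the turn, a rotation vector about the tool's x, y, z in units of 5 degrees (1.0 is 5 degrees). A call has 1 to 5 rows; each row is the pose to reach, as a shift and turn from the pose commanded when the call began, along the tool's axes at that moment; what a row does not reach only later rows make up. A row lasts 1/12 s, in which the tool goes at most 41.7 mm and 7.16 degrees, less where a joint would pass 70% of its speed; a pose out of reach is approached as far as the arm can. A call with a gripper value outside its range is refused whole. "hand" is the opening, from 0 (shut) to 1 (fully open), set as the call begins (left out, the last holds). The fingers move at their own pace and stop on an object; the grip force is fixed at half the most. Time passes only in rows, so rows that repeat a pose let the fingers close. It gives the time, the measured TCP pose, the force and the opening at its end, in the units of the state.
- sensors.state(): the state, without advancing time (a new reading comes with each control period).
- cams.grab_frame(name): name is "scene" or "top" or "wrist"; returns a dict with "img" (420x560x3 uint8, blue, green, red), "camera_matrix" (3x3 intrinsics, pixels), "cam_to_world" (4x4, takes a point from camera to world coordinates). Camera axes: x right, y down, z forward; pixel columns grow to the right and rows downward; lengths in m; the calibration is good to about 2 mm. A picture is of the moment at which its call begins. There is no depth.
- workorder.job_done(): hands the job in, once; it reports no verdict.
The state is a dict: "time": time; "joint_pos": joint angles; "joint_vel": joint speeds; "joint_efforts": joint torques, N m; "tool_pos": TCP position; "tool_rot": TCP orientation; "contact_force": force on the tool from outside, world axes, zero at the start; "ft_torque": the same for the moment, N m; "gripper_width": opening from 0.0 (shut) to 1.0 (fully open).
Only numpy, scipy, OpenCV 4.12 (cv2) and the standard library are available. Lean on these libraries where they do the work, as an engineer would, in place of code of your own. Each camera call takes 0.05 s, during which the arm holds its last target.

## Working session

There is one attempt and no reset: what is moved stays moved. The work goes in short steps, Python scripts to look and compute and a tool call to move; the robot and the scene stay as the last step left them, time stands still between calls to the robot, and variables do not carry over. Pictures are saved under pics/ and viewed, and the job is handed in when it is done.

Besides the shell and the picture viewer there is one more tool, called after "Emit:" in YAML: its name, and indented under it one key for each argument. drive_tool: Moves the arm, as the interface text tells. Its arguments: {"type":"object","properties":{"series":{"type":"array","items":{"type":"object","properties":{"x":{"type":"number"},"y":{"type":"number"},"z":{"type":"number"},"ax":{"type":"number"},"ay":{"type":"number"},"az":{"type":"number"}}}},"hand":{"type":"number"}},"required":["series"]}

```bash
ls; mkdir -p pics; python3 - <<'E'
from plant import sensors, cams, manip
import cv2
s=sensors.state(); print(s['time'],s['tool_pos'],s['tool_rot'],s['gripper_width'],manip.pinch_z)
for n in ('scene','top'):
    f=cams.grab_frame(n); cv2.imwrite(f'pics/{n}0.png',f['img']); print(n,f['camera_matrix'],f['cam_to_world'])
E
```

```text
pics
0.0 [0.17536419 0.59924076 0.23005523] [ 0.6997687   0.09962862  0.70013343 -0.10104988] 0.9982749582701267 -0.0187
scene [[470.02720628   0.         276.64365156]
 [  0.         470.02720628 217.50420594]
 [  0.           0.           1.        ]] [[-0.31607387  0.7889516  -0.52692759  1.1237593 ]
 [ 0.94873251  0.26167946 -0.17728645  0.05819913]
 [-0.0019843  -0.55594895 -0.83121407  0.81343601]
 [ 0.          0.          0.          1.        ]]
top [[485.58145646   0.         272.34826186]
 [  0.         485.58145646 208.47068702]
 [  0.           0.           1.        ]] [[ 0.01946267 -0.99591877  0.08813061  0.50360757]
 [-0.99980541 -0.01967037 -0.00148881 -0.09750271]
 [ 0.0032163  -0.08808448 -0.99610782  1.26965233]
 [ 0.          0.          0.          1.        ]]
```

View pics/scene0.png

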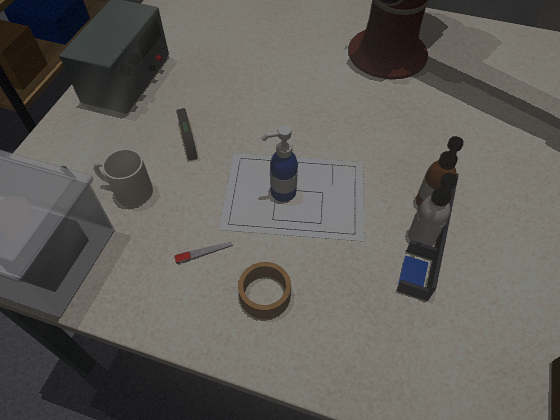

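View pics/top0.png

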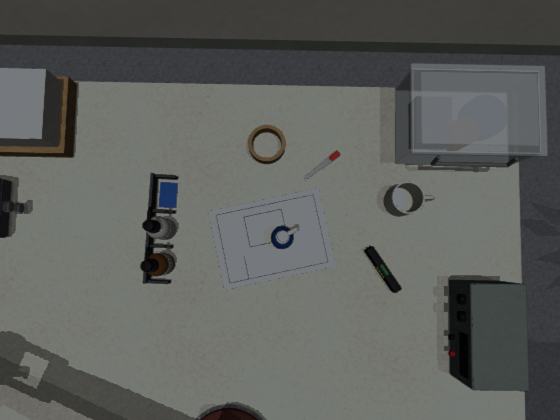

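```bash
python3 - <<'E'
import cv2
im=cv2.imread('pics/top0.png')
cv2.imwrite('pics/t_bay.png',cv2.resize(cv2.convertScaleAbs(im[165:295,130:200],alpha=1.8),None,fx=4.5,fy=4.5,interpolation=3))
cv2.imwrite('pics/t_bot.png',cv2.resize(cv2.convertScaleAbs(im[205:265,240:320],alpha=1.5),None,fx=8,fy=8,interpolation=3))
im=cv2.imread('pics/scene0.png')
cv2.imwrite('pics/s_bot.png',cv2.resize(cv2.convertScaleAbs(im[120:220,240:340],alpha=1.8),None,fx=6,fy=6,interpolation=3))
cv2.imwrite('pics/s_bay.png',cv2.resize(cv2.convertScaleAbs(im[130:310,380:480],alpha=1.8),None,fx=3.3,fy=3.3,interpolation=3))
E
```

```text
(no output)
```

View pics/t_bay.png

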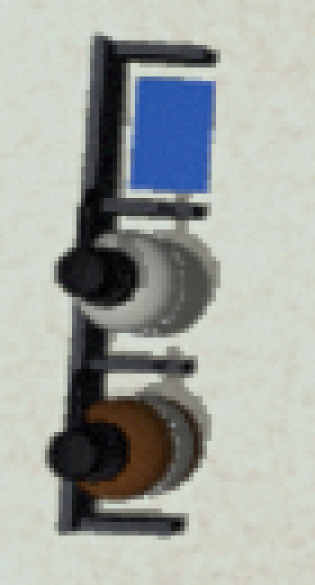

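View pics/t_bot.png

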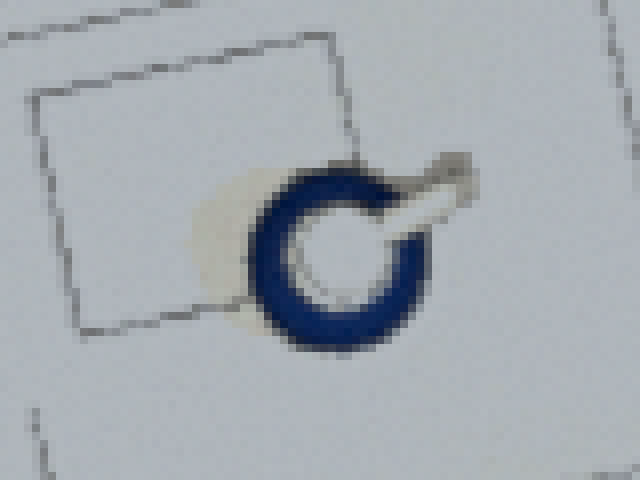

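View pics/s_bot.png

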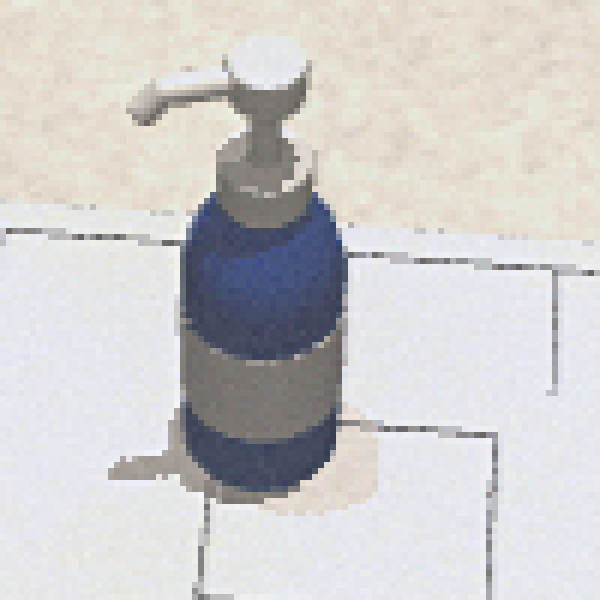

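View pics/s_bay.png

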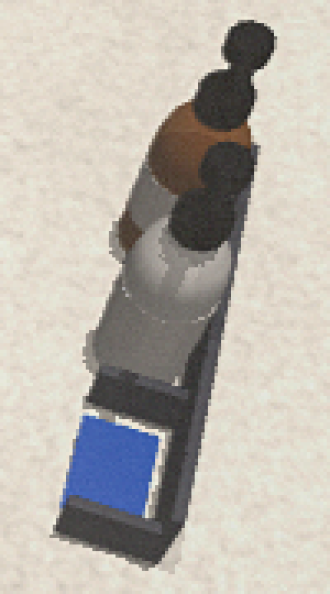

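```bash
cat > h.py <<'E'
import numpy as np
K={'top':np.array([[485.58145646,0,272.34826186],[0,485.58145646,208.47068702],[0,0,1]]),'scene':np.array([[470.02720628,0,276.64365156],[0,470.02720628,217.50420594],[0,0,1]])}
T={'scene':np.array([[-0.31607387,0.7889516,-0.52692759,1.1237593],[0.94873251,0.26167946,-0.17728645,0.05819913],[-0.0019843,-0.55594895,-0.83121407,0.81343601]]),
'top':np.array([[0.01946267,-0.99591877,0.08813061,0.50360757],[-0.99980541,-0.01967037,-0.00148881,-0.09750271],[0.0032163,-0.08808448,-0.99610782,1.26965233]])}
def ray(c,u,v,z):
    d=T[c][:,:3]@np.linalg.inv(K[c])@[u,v,1]; o=T[c][:,3]
    return o+d*(z-o[2])/d[2]
E
python3 - <<'E'
from h import *
np.set_printoptions(precision=4,suppress=True)
f=lambda a:(a[0]/4.5+130,a[1]/4.5+165)
P=[ray('top',*f(a),0) for a in [(134,77),(215,80),(210,193),(130,188)]]
print(P,np.mean(P,0)); 
g=lambda a:(a[0]/3.3+380,a[1]/3.3+130)
P=[ray('scene',*g(a),0) for a in [(85,415),(160,435),(152,520),(62,507)]]
print(P,np.mean(P,0))
a,b=ray('top',*f((95,38)),.055),ray('top',*f((60,530)),.055); print(a,b,np.linalg.norm(a-b),np.degrees(np.arctan2(*(a-b)[1::-1])))
a,b=ray('top',*f((216,55)),.036),ray('top',*f((185,524)),.036); print(a,b,np.linalg.norm(a-b),np.degrees(np.arctan2(*(a-b)[1::-1])))
print('bottle',ray('top',282.5,237.6,.085))
# scene: bottle body edges near z~0.09: left 182,right 346 at row 270ish ; bottom ellipse bottom 
h=lambda a:(a[0]/6+240,a[1]/6+120)
print(ray('scene',*h((262,490)),0), ray('scene',*h((262,68)),.188),ray('top',240+345/8,205+255/8,.188))
E
```

```text
[array([0.6798, 0.1986, 0.    ]), array([0.679 , 0.1511, 0.    ]), array([0.6125, 0.1516, 0.    ]), array([0.6145, 0.1983, 0.    ])] [0.6465 0.1749 0.    ]
[array([0.6141, 0.1552, 0.    ]), array([0.6135, 0.1997, 0.    ]), array([0.6704, 0.2034, 0.    ]), array([0.6785, 0.153 , 0.    ])] [0.6441 0.1779 0.    ]
[0.6938 0.2085 0.055 ] [0.4201 0.2164 0.055 ] 0.27379166318271186 -1.6544306590583315
[0.6884 0.144  0.036 ] [0.4235 0.1517 0.036 ] 0.26500221194980345 -1.6511881703372757
bottle [ 0.5377 -0.1254  0.085 ]
[ 0.5649 -0.1139  0.    ] [ 0.5438 -0.1228  0.188 ] [ 0.5363 -0.1243  0.188 ]
```

```bash
cat >> h.py <<'E'
from scipy.spatial.transform import Rotation as R
np.set_printoptions(precision=3,suppress=True)
def cur():
    from plant import sensors
    s=sensors.state(); q=s['tool_rot']
    return s,np.array(s['tool_pos']),R.from_quat([q[1],q[2],q[3],q[0]])
def goalR(head,tilt,flip=1):
    h,t=np.radians([head,tilt]); d=np.array([np.cos(h),np.sin(h),0])
    x=np.cos(t)*d-np.sin(t)*np.array([0,0,1]); y=flip*np.array([-d[1],d[0],0]); z=np.cross(x,y)
    return R.from_matrix(np.c_[x,y,z])
def units(p,Rg=None):
    s,p0,R0=cur()
    sh=R0.inv().apply(np.array(p)-p0)/.025
    rv=(R0.inv()*Rg).as_rotvec(degrees=True)/5 if Rg is not None else 0
    print('t',s['time'],'pos',p0,'F',np.array(s['contact_force']),'hand',round(s['gripper_width'],3)); print('shift',sh,'turn',rv)
E
python3 - <<'E'
from h import *
s,p,r=cur(); print(r.as_matrix(),s['joint_pos'])
for fl in (1,-1):
  for p in [(.3,.3,.32),(.47,-.23,.32)]: units(p,goalR(56,50,fl))
for c in [(382,268),(405,199)]: print(ray('top',*c,.04))
E
```

```text
[[-0.001  0.281  0.96 ]
 [-0.002  0.96  -0.281]
 [-1.    -0.002 -0.   ]] [ 1.167  0.053  1.614 -0.     1.476 -0.119]
t 0.1 pos [0.175 0.599 0.23 ] F [-0.341  0.512 -0.409] hand 0.999
shift [ -3.575 -10.097   8.147] turn [-13.834  -6.908   5.053]
t 0.1 pos [0.175 0.599 0.23 ] F [-0.341  0.512 -0.409] hand 0.999
shift [ -3.544 -28.533  20.629] turn [-13.834  -6.908   5.053]
t 0.1 pos [0.175 0.599 0.23 ] F [-0.341  0.512 -0.409] hand 0.999
shift [ -3.575 -10.097   8.147] turn [20.537  5.481  7.493]
t 0.1 pos [0.175 0.599 0.23 ] F [-0.341  0.512 -0.409] hand 0.999
shift [ -3.544 -28.533  20.629] turn [20.537  5.481  7.493]
[ 0.467 -0.378  0.04 ]
[ 0.643 -0.437  0.04 ]
```

Emit:
drive_tool:
  series:
    - {"x":-1.6}
    - {"x":-3,"y":-0.8,"z":0.7,"ax":-1}
    - {"x":-3.5,"y":-2.2,"z":1.6,"ax":-2}
    - {"x":-3.5,"y":-3.6,"z":2.5,"ax":-3}
    - {"x":-3.5,"y":-5,"z":3.4,"ax":-4}
  hand: 0.4

```text
schema error: expected keys x, y, z, ax, ay, az
```

```bash
python3 - <<'E'
from h import *
units((.40,0.1,.32),goalR(56,50)); units((.47,-.23,.30),goalR(56,50))
E
```

```text
t 0.1 pos [0.175 0.599 0.23 ] F [-0.341  0.512 -0.409] hand 0.999
shift [ -3.565 -16.651  14.234] turn [-13.834  -6.908   5.053]
t 0.1 pos [0.175 0.599 0.23 ] F [-0.341  0.512 -0.409] hand 0.999
shift [ -2.744 -28.531  20.629] turn [-13.834  -6.908   5.053]
```

Emit:
drive_tool:
  series:
    - {"x":-1.6,"y":0,"z":0,"ax":0,"ay":0,"az":0}
    - {"x":-3,"y":-0.8,"z":0.7,"ax":-1,"ay":0,"az":0}
    - {"x":-3.5,"y":-2.2,"z":1.6,"ax":-2,"ay":0,"az":0}
    - {"x":-3.5,"y":-3.6,"z":2.5,"ax":-3,"ay":0,"az":0}
    - {"x":-3.5,"y":-5,"z":3.4,"ax":-4,"ay":0,"az":0}
  hand: 0.4

```text
time: 0.52
tool_pos: [0.2214, 0.4582, 0.3203]
tool_rot: [0.707, -0.024, 0.706, 0.025]
contact_force: [0.7, -0.2, 0.5]
gripper_width: 0.399
```

```bash
python3 - <<'E'
from h import *
units((.40,0.1,.32),goalR(56,50)); units((.47,-.23,.30),goalR(56,50))
E
```

```text
t 0.5167 pos [0.221 0.458 0.32 ] F [ 0.663 -0.189  0.45 ] hand 0.399
shift [ -0.006 -14.793   6.125] turn [-9.964 -7.407  3.615]
t 0.5167 pos [0.221 0.458 0.32 ] F [ 0.663 -0.189  0.45 ] hand 0.399
shift [  0.773 -28.158   7.995] turn [-9.964 -7.407  3.615]
```

Emit:
drive_tool:
  series:
    - {"x":0,"y":-1.5,"z":0.5,"ax":-1,"ay":0,"az":0}
    - {"x":0,"y":-3,"z":1,"ax":-2,"ay":0,"az":0}
    - {"x":0,"y":-4.5,"z":1.5,"ax":-3,"ay":0,"az":0}
    - {"x":0,"y":-6,"z":2,"ax":-4,"ay":0,"az":0}
    - {"x":0,"y":-7.5,"z":2.5,"ax":-5,"ay":0,"az":0}

```text
time: 0.93
tool_pos: [0.2954, 0.2743, 0.3183]
tool_rot: [0.685, -0.177, 0.685, 0.177]
contact_force: [1.1, -1.5, 0.3]
gripper_width: 0.4
```

```bash
python3 - <<'E'
from h import *
units((.40,0.1,.32),goalR(56,50)); units((.47,-.23,.30),goalR(56,50))
E
```

```text
t 0.9333 pos [0.295 0.274 0.318] F [ 1.107 -1.487  0.327] hand 0.4
shift [-0.066 -8.125  0.282] turn [-5.181 -7.851  1.887]
t 0.9333 pos [0.295 0.274 0.318] F [ 1.107 -1.487  0.327] hand 0.4
shift [  0.736 -21.029  -3.664] turn [-5.181 -7.851  1.887]
```

Emit:
drive_tool:
  series:
    - {"x":0,"y":-1.5,"z":0,"ax":-1,"ay":0,"az":0}
    - {"x":0,"y":-3,"z":0.1,"ax":-2,"ay":0,"az":0}
    - {"x":0,"y":-4.5,"z":0.1,"ax":-3,"ay":0,"az":0}
    - {"x":0,"y":-6,"z":0.2,"ax":-4,"ay":0,"az":0}
    - {"x":0,"y":-7.5,"z":0.2,"ax":-5,"ay":0,"az":0}

```text
time: 1.35
tool_pos: [0.3903, 0.1122, 0.3185]
tool_rot: [0.63, -0.321, 0.63, 0.321]
contact_force: [0.2, 1.4, 0.8]
gripper_width: 0.402
```

```bash
python3 - <<'E'
from h import *
units((.47,-.23,.30),goalR(56,50))
E
```

```text
t 1.35 pos [0.39  0.112 0.318] F [0.198 1.398 0.784] hand 0.402
shift [  0.738 -10.636  -9.184] turn [-0.399 -7.996  0.147]
```

Emit:
drive_tool:
  series:
    - {"x":0,"y":-1.1,"z":-1,"ax":0,"ay":-0.5,"az":0}
    - {"x":0,"y":-2.2,"z":-2,"ax":0,"ay":-1,"az":0}
    - {"x":0,"y":-3.3,"z":-3,"ax":0,"ay":-2,"az":0}
    - {"x":0,"y":-4.4,"z":-4,"ax":0,"ay":-3,"az":0}
    - {"x":0,"y":-5.5,"z":-5,"ax":0,"ay":-4,"az":0}

```text
time: 1.77
tool_pos: [0.4266, -0.0698, 0.3194]
tool_rot: [0.733, -0.259, 0.509, 0.37]
contact_force: [1.5, -0.1, -0.4]
gripper_width: 0.403
```

```bash
python3 - <<'E'
from h import *
units((.47,-.23,.25),goalR(56,50))
E
```

```text
t 1.7667 pos [ 0.427 -0.07   0.319] F [ 1.464 -0.142 -0.403] hand 0.403
shift [ 1.19  -5.186 -4.846] turn [-0.384 -3.946  0.268]
```

Emit:
drive_tool:
  series:
    - {"x":0,"y":-1.1,"z":-1,"ax":-0.1,"ay":-0.8,"az":0.1}
    - {"x":0,"y":-2.2,"z":-2,"ax":-0.2,"ay":-1.6,"az":0.2}
    - {"x":0.2,"y":-3.3,"z":-3,"ax":-0.4,"ay":-2.4,"az":0.3}
    - {"x":0.7,"y":-4.4,"z":-4,"ax":-0.4,"ay":-3.2,"az":0.3}
    - {"x":1.2,"y":-5.2,"z":-4.8,"ax":-0.4,"ay":-3.9,"az":0.3}

```text
time: 2.18
tool_pos: [0.5072, -0.1032, 0.3293]
tool_rot: [0.8, -0.174, 0.406, 0.406]
contact_force: [0.1, -0.2, 0.1]
gripper_width: 0.401
```

```bash
python3 - <<'E'
from h import *
import cv2
from plant import cams
b=np.array([.538,-.124,0]); d=np.array([np.cos(np.radians(56)),np.sin(np.radians(56)),0])
units(b-d*.075+[0,0,.022],goalR(56,50))
print(cur()[0]['joint_pos'],cur()[2].as_matrix())
cv2.imwrite('pics/s1.png',cams.grab_frame('scene')['img'])
E
```

```text
t 2.1833 pos [ 0.507 -0.103  0.329] F [ 0.143 -0.199  0.087] hand 0.401
shift [ 7.879 -2.288 -9.749] turn [-0.93  -0.448  0.011]
[-0.693 -0.328  1.891  0.657  1.638 -3.135] [[ 0.342 -0.791  0.508]
 [ 0.508  0.61   0.608]
 [-0.791  0.05   0.61 ]]
```

View pics/s1.png

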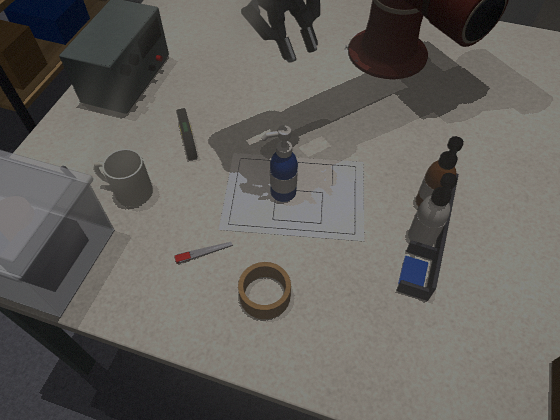

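Emit:
drive_tool:
  series:
    - {"x":0,"y":0,"z":-0.8,"ax":1.4,"ay":0,"az":0}
    - {"x":0,"y":0,"z":-1.5,"ax":2.8,"ay":0,"az":0}
    - {"x":0,"y":0,"z":-2.2,"ax":4.2,"ay":0,"az":0}
    - {"x":0,"y":0,"z":-2.5,"ax":5.6,"ay":0,"az":0}
    - {"x":0,"y":0,"z":-3,"ax":7,"ay":0,"az":0}

```text
time: 2.65
tool_pos: [0.468, -0.1481, 0.284]
tool_rot: [0.815, 0.074, 0.511, 0.263]
contact_force: [0.0, -0.1, 0.3]
gripper_width: 0.402
```

```bash
python3 - <<'E'
from h import *
units((.45,-.25,.3),goalR(56,50,-1))
print(cur()[0]['joint_pos'])
E
```

```text
t 2.65 pos [ 0.468 -0.148  0.284] F [ 0.048 -0.136  0.252] hand 0.402
shift [-2.812 -2.961 -0.928] turn [28.035  0.206  0.611]
[-0.818 -0.324  1.962  0.638  1.654 -2.666]
```

Emit:
drive_tool:
  series:
    - {"x":-0.6,"y":-0.6,"z":-0.2,"ax":1.4,"ay":0,"az":0}
    - {"x":-1.2,"y":-1.2,"z":-0.4,"ax":2.8,"ay":0,"az":0}
    - {"x":-1.8,"y":-1.8,"z":-0.6,"ax":4.2,"ay":0,"az":0}
    - {"x":-2.4,"y":-2.4,"z":-0.8,"ax":5.6,"ay":0,"az":0}
    - {"x":-2.8,"y":-3,"z":-0.9,"ax":7,"ay":0,"az":0}

```text
time: 3.07
tool_pos: [0.4514, -0.2518, 0.3007]
tool_rot: [0.755, 0.316, 0.566, 0.097]
contact_force: [0.6, -0.3, 1.0]
gripper_width: 0.399
```

Emit:
drive_tool:
  series:
    - {"x":0,"y":0,"z":0,"ax":1.4,"ay":0,"az":0}
    - {"x":0,"y":0,"z":0,"ax":2.8,"ay":0,"az":0}
    - {"x":0,"y":0,"z":0,"ax":4.2,"ay":0,"az":0}
    - {"x":0,"y":0,"z":0,"ax":5.6,"ay":0,"az":0}
    - {"x":0,"y":0,"z":0,"ax":7,"ay":0,"az":0}

```text
time: 3.48
tool_pos: [0.4517, -0.2504, 0.3]
tool_rot: [0.625, 0.529, 0.57, -0.077]
contact_force: [0.3, -0.3, -0.3]
gripper_width: 0.397
```

Emit:
drive_tool:
  series:
    - {"x":0,"y":0,"z":0,"ax":1.4,"ay":0,"az":0}
    - {"x":0,"y":0,"z":0,"ax":2.8,"ay":0,"az":0}
    - {"x":0,"y":0,"z":0,"ax":4.2,"ay":0,"az":0}
    - {"x":0,"y":0,"z":0,"ax":5.6,"ay":0,"az":0}
    - {"x":0,"y":0,"z":0,"ax":7,"ay":0,"az":0}

```text
time: 3.9
tool_pos: [0.4517, -0.2503, 0.3]
tool_rot: [0.437, 0.692, 0.52, -0.245]
contact_force: [-0.6, -0.2, 0.7]
gripper_width: 0.4
```

```bash
python3 - <<'E'
from h import *
units((.45,-.25,.3),goalR(56,50,-1))
print(cur()[0]['joint_pos'])
E
```

```text
t 3.9 pos [ 0.452 -0.25   0.3  ] F [-0.556 -0.195  0.731] hand 0.4
shift [-0.017 -0.065 -0.017] turn [7.037 0.479 0.168]
[-0.972 -0.183  1.82   0.611  1.746 -0.959]
```

Emit:
drive_tool:
  series:
    - {"x":0,"y":0,"z":0,"ax":1.4,"ay":0.1,"az":0}
    - {"x":0,"y":0,"z":0,"ax":2.8,"ay":0.2,"az":0.1}
    - {"x":0,"y":0,"z":0,"ax":4.2,"ay":0.3,"az":0.1}
    - {"x":0,"y":0,"z":0,"ax":5.6,"ay":0.4,"az":0.2}
    - {"x":0,"y":0,"z":0,"ax":7,"ay":0.5,"az":0.2}

```text
time: 4.32
tool_pos: [0.4516, -0.2502, 0.2999]
tool_rot: [0.199, 0.801, 0.426, -0.371]
contact_force: [-0.2, -0.2, 0.6]
gripper_width: 0.398
```

```bash
python3 - <<'E'
from h import *
import cv2
from plant import cams
b=np.array([.538,-.124,0]); d=np.array([np.cos(np.radians(56)),np.sin(np.radians(56)),0])
units(b-d*.085+[0,0,.12],goalR(56,50,-1))
units(b-d*.085+[0,0,.022],goalR(56,50,-1))
print(cur()[0]['joint_pos'])
cv2.imwrite('pics/s2.png',cams.grab_frame('scene')['img'])
E
```

```text
t 4.3167 pos [ 0.452 -0.25   0.3  ] F [-0.238 -0.227  0.639] hand 0.398
shift [7.252 0.02  2.568] turn [ 0.036 -0.036 -0.02 ]
t 4.3167 pos [ 0.452 -0.25   0.3  ] F [-0.238 -0.227  0.639] hand 0.398
shift [10.247  0.006  5.097] turn [ 0.036 -0.036 -0.02 ]
[-0.991 -0.175  1.826  0.651  1.758 -0.364]
```

View pics/s2.png

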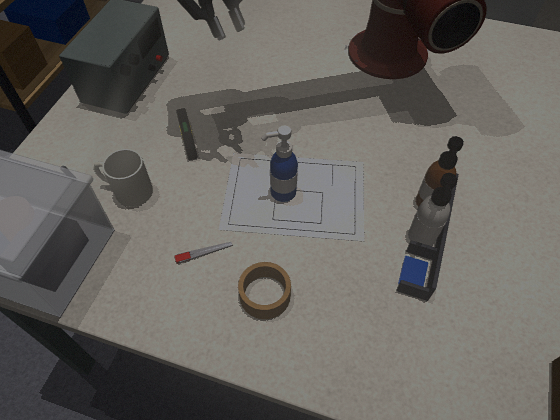

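Emit:
drive_tool:
  series:
    - {"x":1.3,"y":0,"z":0.5,"ax":0,"ay":0,"az":0}
    - {"x":2.7,"y":0,"z":1,"ax":0,"ay":0,"az":0}
    - {"x":4.2,"y":0,"z":1.5,"ax":0,"ay":0,"az":0}
    - {"x":5.7,"y":0,"z":2,"ax":0,"ay":0,"az":0}
    - {"x":7,"y":0,"z":2.5,"ax":0,"ay":0,"az":0}

```text
time: 4.78
tool_pos: [0.4891, -0.1956, 0.1242]
tool_rot: [0.203, 0.8, 0.428, -0.369]
contact_force: [0.6, -0.5, 0.2]
gripper_width: 0.401
```

Emit:
drive_tool:
  series:
    - {"x":0.7,"y":0,"z":0.6,"ax":0,"ay":0,"az":0}
    - {"x":1.5,"y":0,"z":1.2,"ax":0,"ay":0,"az":0}
    - {"x":2.2,"y":0,"z":1.8,"ax":0,"ay":0,"az":0}
    - {"x":2.9,"y":0,"z":2.4,"ax":0,"ay":0,"az":0}
    - {"x":3.1,"y":0,"z":2.5,"ax":0,"ay":0,"az":0}

```text
time: 5.2
tool_pos: [0.4894, -0.1934, 0.0232]
tool_rot: [0.2, 0.799, 0.429, -0.37]
contact_force: [-0.6, 1.0, -0.3]
gripper_width: 0.398
```

```bash
python3 - <<'E'
from h import *
import cv2
from plant import cams
b=np.array([.538,-.124,0]); d=np.array([np.cos(np.radians(56)),np.sin(np.radians(56)),0])
units(b-d*.085+[0,0,.022],goalR(56,50,-1))
for n in ('scene','top'):
  im=cams.grab_frame(n)['img']; im=im[60:260,180:440] if n=='scene' else im[150:320,180:400]
  cv2.imwrite(f'pics/{n}3.png',cv2.resize(cv2.convertScaleAbs(im,alpha=1.6),None,fx=2.8,fy=2.8,interpolation=3))
E
```

```text
t 5.2 pos [ 0.489 -0.193  0.023] F [-0.648  1.014 -0.309] hand 0.398
shift [0.029 0.06  0.039] turn [ 0.096 -0.046  0.035]
```

View pics/scene3.png

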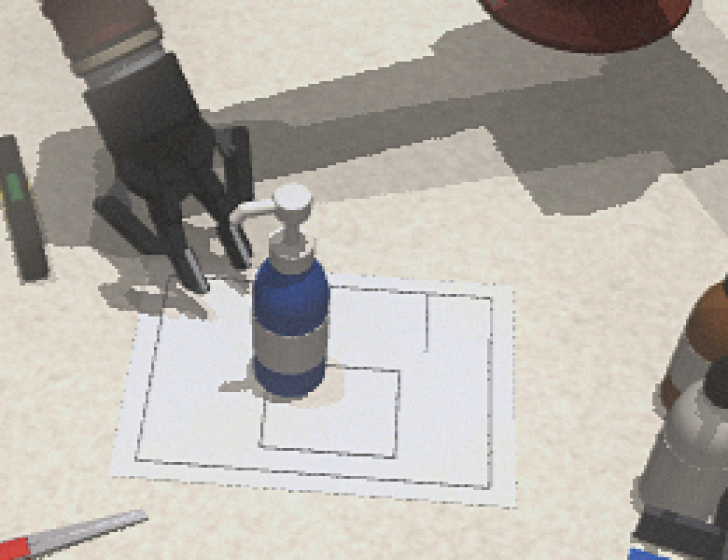

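View pics/top3.png

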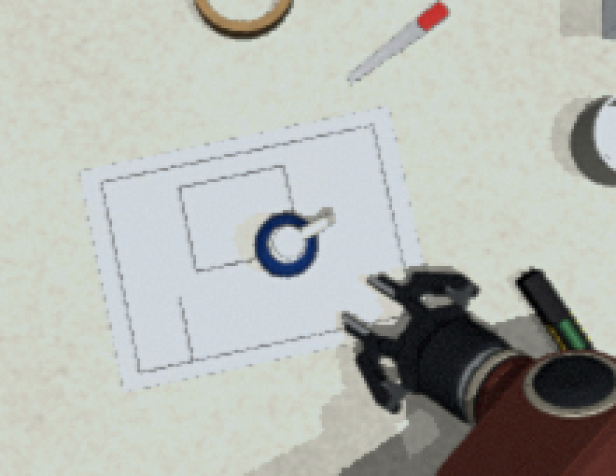

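Emit:
drive_tool:
  series:
    - {"x":0.26,"y":0.05,"z":-0.31,"ax":0,"ay":0,"az":0}
    - {"x":0.51,"y":0.05,"z":-0.61,"ax":0,"ay":0,"az":0}
    - {"x":0.77,"y":0.05,"z":-0.92,"ax":0,"ay":0,"az":0}
    - {"x":0.96,"y":0.05,"z":-1.15,"ax":0,"ay":0,"az":0}
    - {"x":1.09,"y":0.05,"z":-1.3,"ax":0,"ay":0,"az":0}

```text
time: 5.72
tool_pos: [0.5171, -0.16, 0.0281]
tool_rot: [0.203, 0.8, 0.427, -0.369]
contact_force: [0.2, -0.6, 1.5]
gripper_width: 0.399
```

Emit:
drive_tool:
  series:
    - {"x":0.06,"y":0,"z":-0.07,"ax":0,"ay":0,"az":0}
    - {"x":0.12,"y":0,"z":-0.15,"ax":0,"ay":0,"az":0}
    - {"x":0.18,"y":0,"z":-0.22,"ax":0,"ay":0,"az":0}
    - {"x":0.24,"y":0,"z":-0.29,"ax":0,"ay":0,"az":0}
    - {"x":0.31,"y":0,"z":-0.37,"ax":0,"ay":0,"az":0}

```text
time: 6.13
tool_pos: [0.523, -0.151, 0.0272]
tool_rot: [0.202, 0.801, 0.426, -0.369]
contact_force: [0.2, -0.2, -0.6]
gripper_width: 0.401
```

Emit:
drive_tool:
  series:
    - {"x":0.06,"y":0,"z":-0.07,"ax":0,"ay":0,"az":0}
    - {"x":0.12,"y":0,"z":-0.15,"ax":0,"ay":0,"az":0}
    - {"x":0.18,"y":0,"z":-0.22,"ax":0,"ay":0,"az":0}
    - {"x":0.24,"y":0,"z":-0.29,"ax":0,"ay":0,"az":0}
    - {"x":0.31,"y":0,"z":-0.37,"ax":0,"ay":0,"az":0}

```text
time: 6.55
tool_pos: [0.5295, -0.1408, 0.0272]
tool_rot: [0.202, 0.801, 0.427, -0.369]
contact_force: [-1.7, -2.2, 1.0]
gripper_width: 0.402
```

```bash
cat > look.py <<'E'
import sys,cv2
from plant import cams
k=sys.argv[1]
for n,(a,b,c,d) in {'scene':(60,320,220,500),'top':(130,320,120,400)}.items():
  im=cams.grab_frame(n)['img'][a:b,c:d]
  cv2.imwrite(f'pics/{n}{k}.png',cv2.resize(cv2.convertScaleAbs(im,alpha=1.6),None,fx=2.3 if n=='scene' else 2.5,fy=2.3 if n=='scene' else 2.5,interpolation=3))
E
python3 look.py 4; python3 -c "
from h import *
s,p,r=cur(); print(p, r.as_matrix())"
```

```text
[ 0.53  -0.14   0.027] [[ 0.363  0.832 -0.419]
 [ 0.534 -0.554 -0.638]
 [-0.763  0.008 -0.646]]
```

View pics/scene4.png

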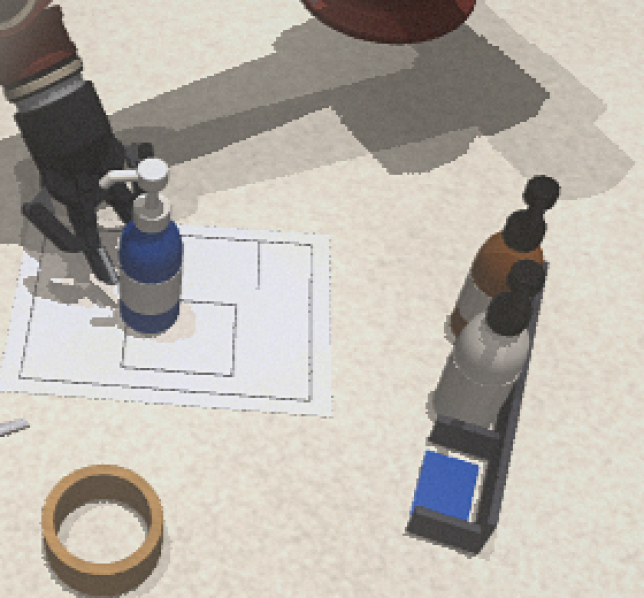

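View pics/top4.png

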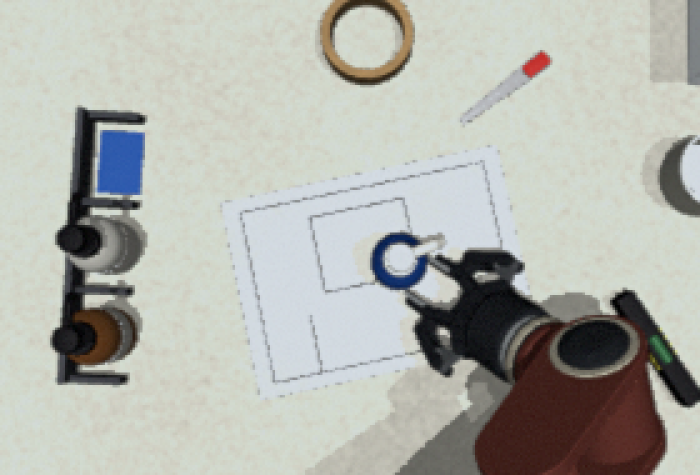

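Emit:
drive_tool:
  series:
    - {"x":-0.13,"y":0,"z":0.15,"ax":0,"ay":0,"az":0}
    - {"x":0.07,"y":0,"z":0.32,"ax":0,"ay":0,"az":0}
    - {"x":0.27,"y":0,"z":0.48,"ax":0,"ay":0,"az":0}
    - {"x":0.33,"y":0,"z":0.41,"ax":0,"ay":0,"az":0}
    - {"x":0.4,"y":0,"z":0.33,"ax":0,"ay":0,"az":0}

```text
time: 7.07
tool_pos: [0.5294, -0.1404, 0.0135]
tool_rot: [0.201, 0.801, 0.427, -0.369]
contact_force: [-1.2, -0.6, -0.6]
gripper_width: 0.399
```

Emit:
drive_tool:
  series:
    - {"x":0.1,"y":0,"z":-0.12,"ax":0,"ay":0,"az":0}
    - {"x":0.23,"y":0,"z":-0.27,"ax":0,"ay":0,"az":0}
    - {"x":0.39,"y":0,"z":-0.46,"ax":0,"ay":0,"az":0}
    - {"x":0.52,"y":0,"z":-0.61,"ax":0,"ay":0,"az":0}
    - {"x":0.65,"y":0,"z":-0.77,"ax":0,"ay":0,"az":0}

```text
time: 7.48
tool_pos: [0.544, -0.1193, 0.0144]
tool_rot: [0.202, 0.801, 0.427, -0.369]
contact_force: [-0.1, -1.0, -1.1]
gripper_width: 0.401
```

```bash
python3 look.py 5; python3 -c "
from h import *
s,p,r=cur(); print(p, r.as_matrix())"
```

```text
[ 0.544 -0.119  0.015] [[ 0.363  0.833 -0.418]
 [ 0.535 -0.554 -0.638]
 [-0.763  0.009 -0.646]]
```

View pics/scene5.png

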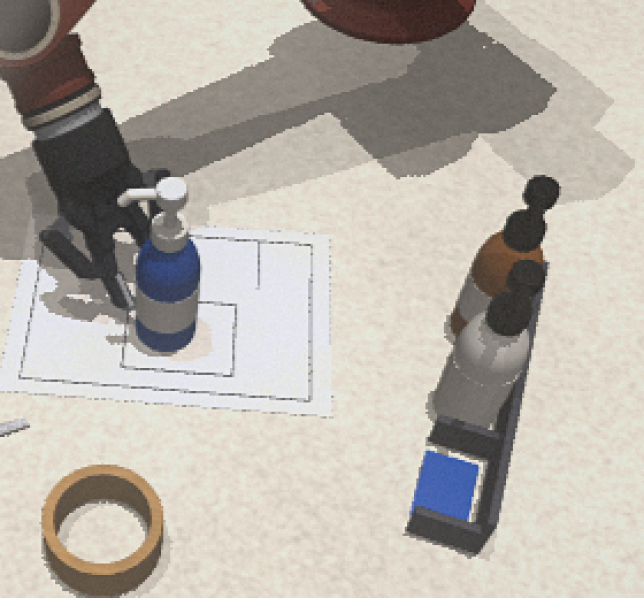

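View pics/top5.png

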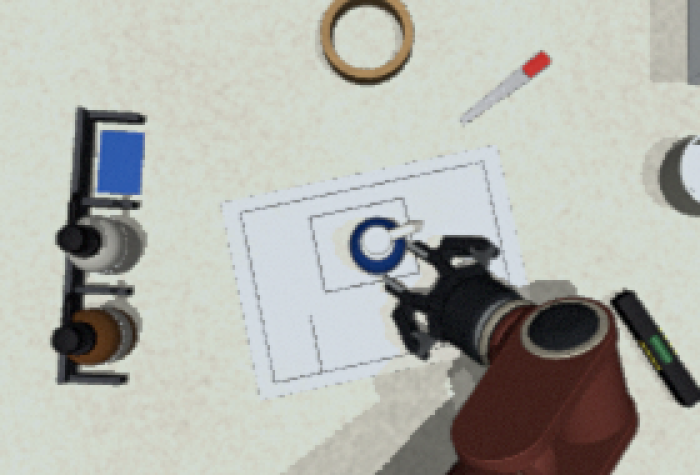

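Emit:
drive_tool:
  series:
    - {"x":0.16,"y":0,"z":-0.19,"ax":0,"ay":0,"az":0}
    - {"x":0.36,"y":0,"z":-0.42,"ax":0,"ay":0,"az":0}
    - {"x":0.56,"y":0,"z":-0.66,"ax":0,"ay":0,"az":0}
    - {"x":0.76,"y":0,"z":-0.9,"ax":0,"ay":0,"az":0}
    - {"x":0.97,"y":0,"z":-1.14,"ax":0,"ay":0,"az":0}

```text
time: 8.0
tool_pos: [0.5651, -0.0881, 0.0144]
tool_rot: [0.202, 0.801, 0.426, -0.369]
contact_force: [0.5, -1.7, 1.9]
gripper_width: 0.402
```

Emit:
drive_tool:
  series:
    - {"x":0.2,"y":0,"z":-0.24,"ax":0,"ay":0,"az":0}
    - {"x":0.4,"y":0,"z":-0.47,"ax":0,"ay":0,"az":0}
    - {"x":0.6,"y":0,"z":-0.7,"ax":0,"ay":0,"az":0}
    - {"x":0.8,"y":0,"z":-0.94,"ax":0,"ay":0,"az":0}
    - {"x":0.97,"y":0,"z":-1.14,"ax":0,"ay":0,"az":0}

```text
time: 8.42
tool_pos: [0.5858, -0.0569, 0.0143]
tool_rot: [0.202, 0.801, 0.427, -0.369]
contact_force: [-2.0, -3.1, 2.3]
gripper_width: 0.4
```

```bash
python3 look.py 6; python3 -c "
from h import *
s,p,r=cur(); print(p, r.as_matrix())"
```

```text
[ 0.586 -0.056  0.014] [[ 0.363  0.833 -0.418]
 [ 0.535 -0.554 -0.638]
 [-0.763  0.008 -0.646]]
```

View pics/scene6.png

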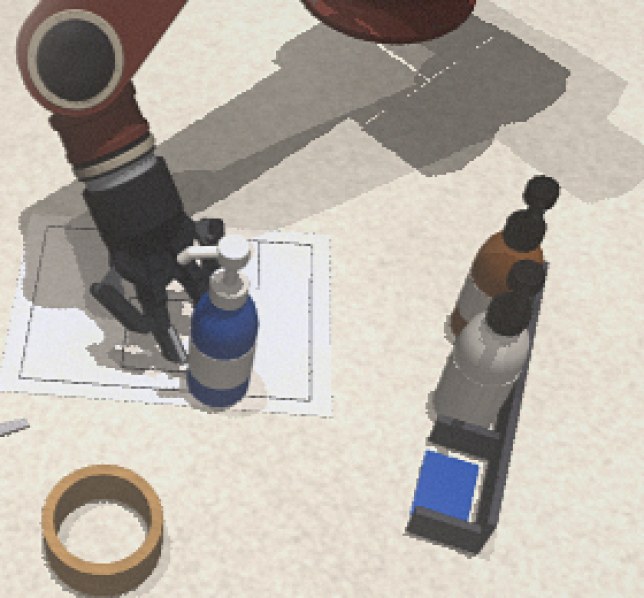

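View pics/top6.png

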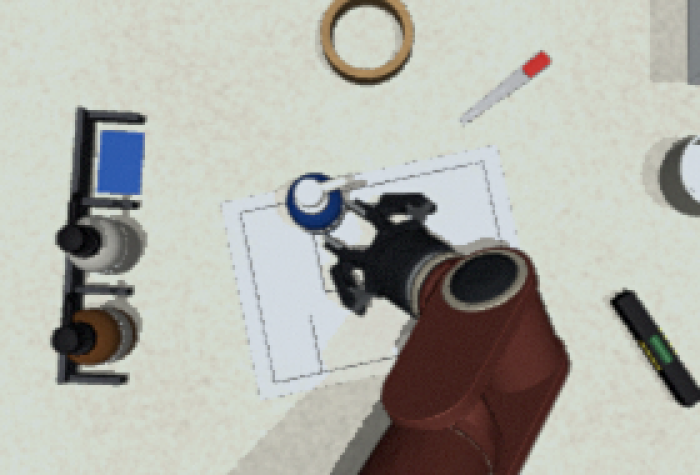

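Emit:
drive_tool:
  series:
    - {"x":0.16,"y":0,"z":-0.19,"ax":0,"ay":0,"az":0}
    - {"x":0.36,"y":0,"z":-0.42,"ax":0,"ay":0,"az":0}
    - {"x":0.56,"y":0,"z":-0.66,"ax":0,"ay":0,"az":0}
    - {"x":0.76,"y":0,"z":-0.9,"ax":0,"ay":0,"az":0}
    - {"x":0.97,"y":0,"z":-1.14,"ax":0,"ay":0,"az":0}

```text
time: 8.93
tool_pos: [0.6062, -0.0257, 0.0138]
tool_rot: [0.202, 0.801, 0.427, -0.369]
contact_force: [-1.6, -1.4, 1.0]
gripper_width: 0.403
```

Emit:
drive_tool:
  series:
    - {"x":0.19,"y":0,"z":-0.22,"ax":0,"ay":0,"az":0}
    - {"x":0.37,"y":0,"z":-0.43,"ax":0,"ay":0,"az":0}
    - {"x":0.52,"y":0,"z":-0.61,"ax":0,"ay":0,"az":0}
    - {"x":0.62,"y":0,"z":-0.73,"ax":0,"ay":0,"az":0}
    - {"x":0.68,"y":0,"z":-0.8,"ax":0,"ay":0,"az":0}

```text
time: 9.35
tool_pos: [0.6207, -0.004, 0.0139]
tool_rot: [0.202, 0.8, 0.427, -0.369]
contact_force: [-0.0, -0.9, 0.2]
gripper_width: 0.401
```

Emit:
drive_tool:
  series:
    - {"x":-0.2,"y":0,"z":0.24,"ax":0,"ay":0,"az":0}
    - {"x":-0.6,"y":0,"z":0.71,"ax":0,"ay":0,"az":0}
    - {"x":-1,"y":0,"z":1.18,"ax":0,"ay":0,"az":0}
    - {"x":-1.4,"y":0,"z":1.65,"ax":0,"ay":0,"az":0}
    - {"x":-1.6,"y":0,"z":1.89,"ax":0,"ay":0,"az":0}

```text
time: 9.77
tool_pos: [0.5855, -0.0576, 0.014]
tool_rot: [0.202, 0.801, 0.426, -0.369]
contact_force: [-0.2, -0.9, 0.5]
gripper_width: 0.402
```

```bash
python3 look.py 7; python3 -c "
from h import *
s,p,r=cur(); print(p, r.as_matrix())"
```

```text
[ 0.586 -0.057  0.014] [[ 0.365  0.831 -0.42 ]
 [ 0.533 -0.557 -0.637]
 [-0.763  0.008 -0.646]]
```

View pics/scene7.png

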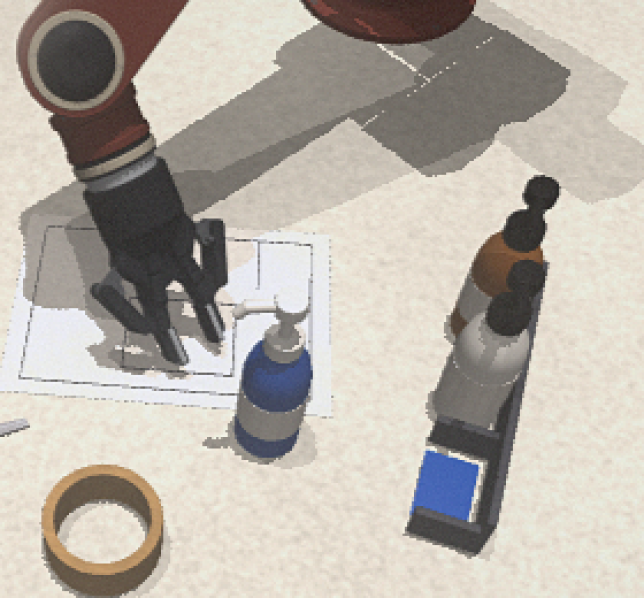

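View pics/top7.png

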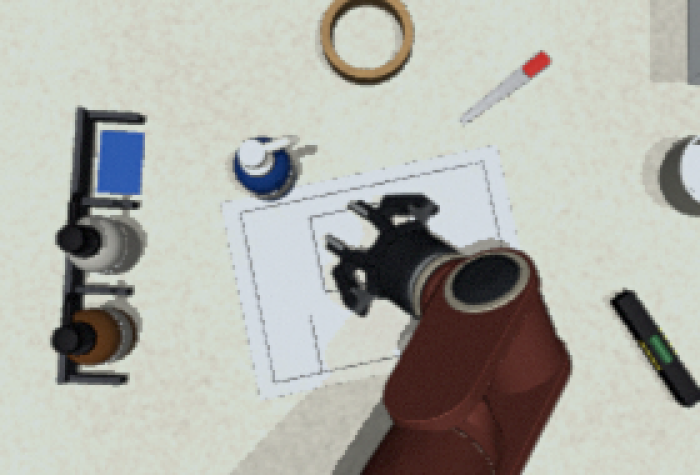

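```bash
python3 - <<'E'
import cv2
for n,(x,y,w,h) in {'scene7':(220,270,120,200),'top7':(215,115,120,100)}.items():
    im=cv2.imread(f'pics/{n}.png')[y:y+h,x:x+w]; cv2.imwrite(f'pics/{n}c.png',cv2.resize(im,None,fx=3,fy=3) if n[0]=='s' else cv2.resize(im,None,fx=6,fy=6))
E
```

```text
(no output)
```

View pics/scene7c.png

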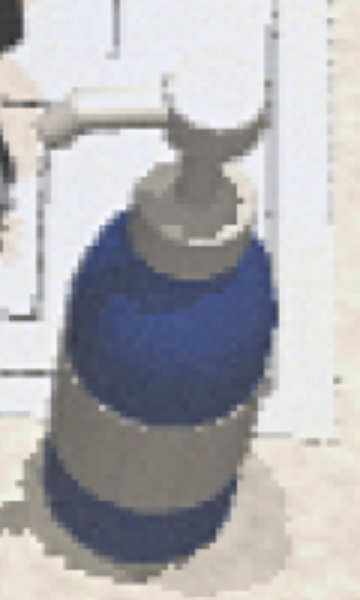

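View pics/top7c.png

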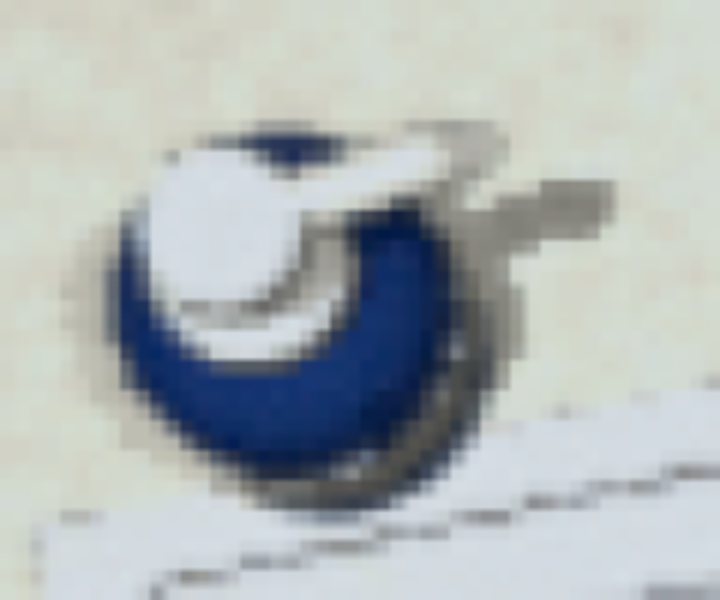

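```bash
python3 - <<'E'
from h import *
b=ray('top',224.6,196,.088); print(b, ray('top',120+(215+222/6)/2.5,130+(115+225/6)/2.5,.188))
n=ray('scene',336,259.3,0); c=T['scene'][:,3]; u=(n-c)[:2]; print(n[:2]+u/np.linalg.norm(u)*.028)
b=b*[1,1,0]; h=np.array([.646,.176,0]); print(np.degrees(np.arctan2(*(h-b)[1::-1])))
hd=88.35; d=np.array([np.cos(np.radians(hd)),np.sin(np.radians(hd)),0])
units(b-d*.085+[0,0,.014],goalR(hd,50,-1)); units(b-d*.1+[0,0,.06],goalR(hd,50,-1))
E
```

```text
[0.636 0.018 0.088] [0.636 0.017 0.188]
[0.637 0.025]
86.5497231686625
t 9.8667 pos [ 0.586 -0.057  0.014] F [ 0.691 -0.865  0.37 ] hand 0.401
shift [ 0.504  1.809 -0.569] turn [-4.861 -0.021 -4.216]
t 9.8667 pos [ 0.586 -0.057  0.014] F [ 0.691 -0.865  0.37 ] hand 0.401
shift [-1.227  2.143 -1.368] turn [-4.861 -0.021 -4.216]
```

Emit:
drive_tool:
  series:
    - {"x":-0.6,"y":0.4,"z":0,"ax":-0.9,"ay":0,"az":-0.8}
    - {"x":-1.2,"y":0.9,"z":-0.4,"ax":-1.8,"ay":0,"az":-1.6}
    - {"x":-1.2,"y":1.4,"z":-0.8,"ax":-2.7,"ay":0,"az":-2.4}
    - {"x":-1.2,"y":1.8,"z":-1.2,"ax":-3.6,"ay":0,"az":-3.2}
    - {"x":-1.2,"y":2.1,"z":-1.4,"ax":-4.6,"ay":0,"az":-4}

```text
time: 10.28
tool_pos: [0.6354, -0.0792, 0.0614]
tool_rot: [0.292, 0.658, 0.624, -0.305]
contact_force: [-0.2, -0.0, -0.2]
gripper_width: 0.402
```

```bash
python3 - <<'E'
from h import *
b=np.array([.636,.020,0])
hd=86.7; d=np.array([np.cos(np.radians(hd)),np.sin(np.radians(hd)),0])
units(b-d*.075+[0,0,.014],goalR(hd,50,-1)); print(cur()[0]['joint_pos'])
E
```

```text
t 10.2833 pos [ 0.635 -0.079  0.061] F [-0.191 -0.032 -0.244] hand 0.402
shift [ 2.072 -0.203  0.483] turn [ 0.074 -0.016  0.023]
[-0.502  0.404  1.623  0.622  1.484 -0.627]
```

Emit:
drive_tool:
  series:
    - {"x":0.5,"y":-0.1,"z":0.12,"ax":0,"ay":0,"az":0}
    - {"x":1,"y":-0.2,"z":0.24,"ax":0,"ay":0,"az":0}
    - {"x":1.5,"y":-0.2,"z":0.36,"ax":0,"ay":0,"az":0}
    - {"x":2.07,"y":-0.2,"z":0.48,"ax":0,"ay":0,"az":0}
    - {"x":2.07,"y":-0.2,"z":0.48,"ax":0,"ay":0,"az":0}

```text
time: 10.7
tool_pos: [0.6258, -0.0514, 0.0078]
tool_rot: [0.286, 0.658, 0.625, -0.308]
contact_force: [-0.7, 0.4, -0.2]
gripper_width: 0.402
```

```bash
python3 look.py 8; python3 - <<'E'
from h import *
b=np.array([.636,.020,0]); h=np.array([.646,.176,0]); hd=86.7; d=np.array([np.cos(np.radians(hd)),np.sin(np.radians(hd)),0])
units(b-d*.03+[0,0,.014],goalR(hd,50,-1)); units(h-d*.03+[0,0,.014],goalR(hd,50,-1)); print(cur()[2].as_matrix())
E
```

```text
t 10.8 pos [ 0.628 -0.053  0.011] F [ 0.028  0.546 -0.353] hand 0.399
shift [ 1.033  0.144 -1.412] turn [-0.01  -0.038  0.039]
t 10.8 pos [ 0.628 -0.053  0.011] F [ 0.028  0.546 -0.353] hand 0.399
shift [ 5.068  0.194 -6.188] turn [-0.01  -0.038  0.039]
[[ 0.034  0.998 -0.045]
 [ 0.644 -0.056 -0.763]
 [-0.764 -0.003 -0.645]]
```

View pics/top8.png

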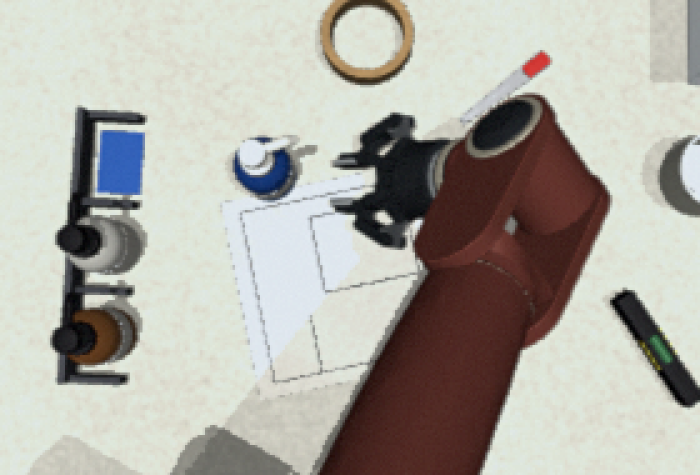

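Emit:
drive_tool:
  series:
    - {"x":0.1,"y":0.15,"z":-0.3,"ax":0,"ay":0,"az":0}
    - {"x":0.35,"y":0.15,"z":-0.6,"ax":0,"ay":0,"az":0}
    - {"x":0.6,"y":0.15,"z":-0.9,"ax":0,"ay":0,"az":0}
    - {"x":0.78,"y":0.15,"z":-1.1,"ax":0,"ay":0,"az":0}
    - {"x":0.86,"y":0.15,"z":-1.2,"ax":0,"ay":0,"az":0}

```text
time: 11.22
tool_pos: [0.6358, -0.0166, 0.0159]
tool_rot: [0.29, 0.659, 0.623, -0.306]
contact_force: [-0.6, 0.6, -0.6]
gripper_width: 0.405
```

Emit:
drive_tool:
  series:
    - {"x":0.08,"y":0,"z":-0.1,"ax":0,"ay":0,"az":0}
    - {"x":0.16,"y":0,"z":-0.2,"ax":0,"ay":0,"az":0}
    - {"x":0.26,"y":0,"z":-0.31,"ax":0,"ay":0,"az":0}
    - {"x":0.38,"y":0,"z":-0.45,"ax":0,"ay":0,"az":0}
    - {"x":0.52,"y":0,"z":-0.61,"ax":0,"ay":0,"az":0}

```text
time: 11.63
tool_pos: [0.6373, 0.0016, 0.0155]
tool_rot: [0.29, 0.659, 0.622, -0.307]
contact_force: [-0.1, -3.2, 1.7]
gripper_width: 0.402
```

```bash
python3 look.py 9; python3 - <<'E'
from h import *
h=np.array([.646,.176,0]); hd=86.7; d=np.array([np.cos(np.radians(hd)),np.sin(np.radians(hd)),0])
units(h-d*.029+[0,0,.014],goalR(hd,50,-1))
E
```

```text
t 11.7333 pos [0.637 0.003 0.015] F [0.258 0.462 0.053] hand 0.399
shift [ 3.772 -0.033 -4.386] turn [ 0.019 -0.023  0.007]
```

View pics/top9.png

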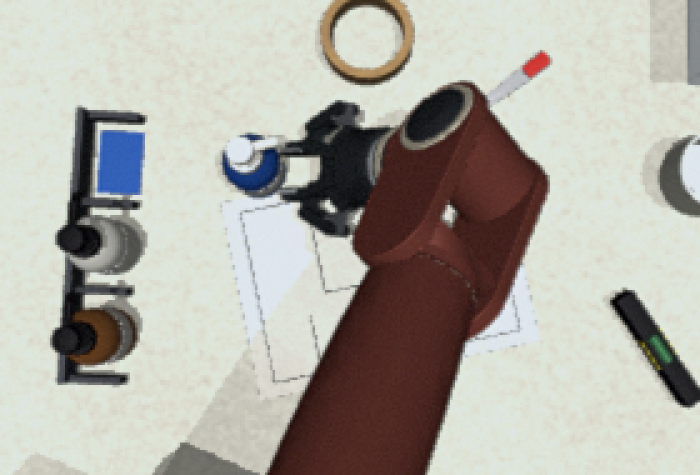

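View pics/scene9.png

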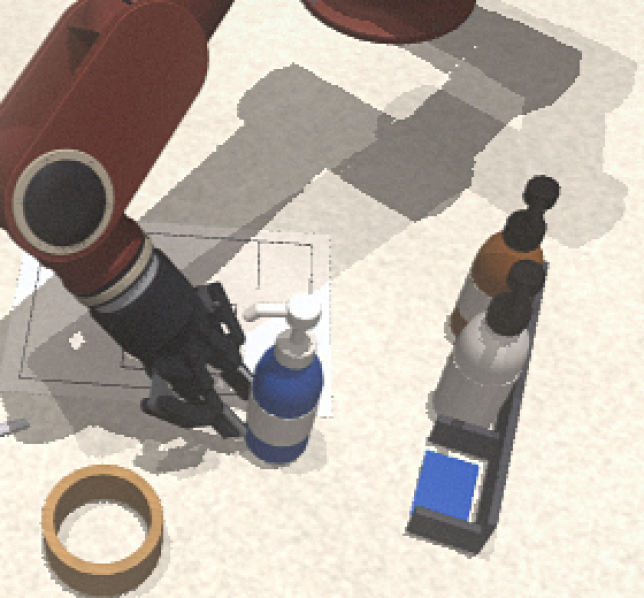

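Emit:
drive_tool:
  series:
    - {"x":0.16,"y":0,"z":-0.19,"ax":0,"ay":0,"az":0}
    - {"x":0.36,"y":0,"z":-0.42,"ax":0,"ay":0,"az":0}
    - {"x":0.56,"y":-0.01,"z":-0.65,"ax":0,"ay":0,"az":0}
    - {"x":0.76,"y":-0.01,"z":-0.89,"ax":0,"ay":0,"az":0}
    - {"x":0.97,"y":-0.01,"z":-1.13,"ax":0,"ay":0,"az":0}

```text
time: 12.15
tool_pos: [0.6389, 0.04, 0.0152]
tool_rot: [0.29, 0.659, 0.623, -0.306]
contact_force: [-0.3, -2.1, 2.4]
gripper_width: 0.401
```

Emit:
drive_tool:
  series:
    - {"x":0.2,"y":0,"z":-0.23,"ax":0,"ay":0,"az":0}
    - {"x":0.4,"y":0,"z":-0.47,"ax":0,"ay":0,"az":0}
    - {"x":0.6,"y":-0.01,"z":-0.7,"ax":0,"ay":0,"az":0}
    - {"x":0.8,"y":-0.01,"z":-0.93,"ax":0,"ay":0,"az":0}
    - {"x":0.97,"y":-0.01,"z":-1.13,"ax":0,"ay":0,"az":0}

```text
time: 12.57
tool_pos: [0.6408, 0.0772, 0.0149]
tool_rot: [0.29, 0.659, 0.623, -0.306]
contact_force: [-0.3, -2.0, 1.8]
gripper_width: 0.401
```

```bash
python3 look.py 10; python3 - <<'E'
from h import *
h=np.array([.646,.176,0]); hd=86.7; d=np.array([np.cos(np.radians(hd)),np.sin(np.radians(hd)),0])
units(h-d*.029+[0,0,.014],goalR(hd,50,-1))
E
```

```text
t 12.6667 pos [0.64  0.078 0.015] F [ 0.166  1.629 -0.424] hand 0.4
shift [ 1.805  0.011 -2.108] turn [ 0.024 -0.026  0.023]
```

View pics/top10.png

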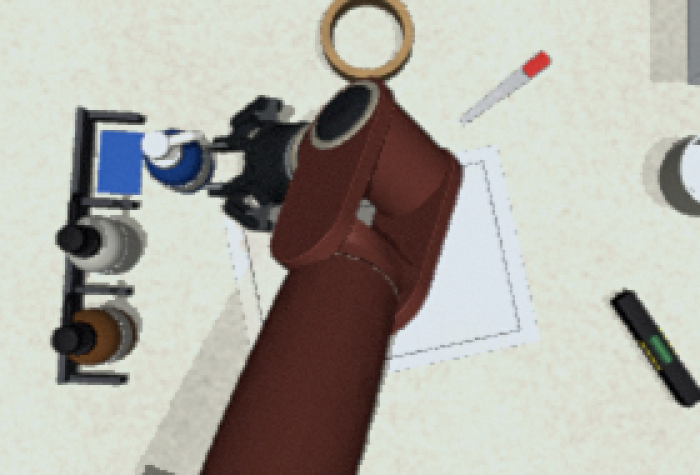

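View pics/scene10.png

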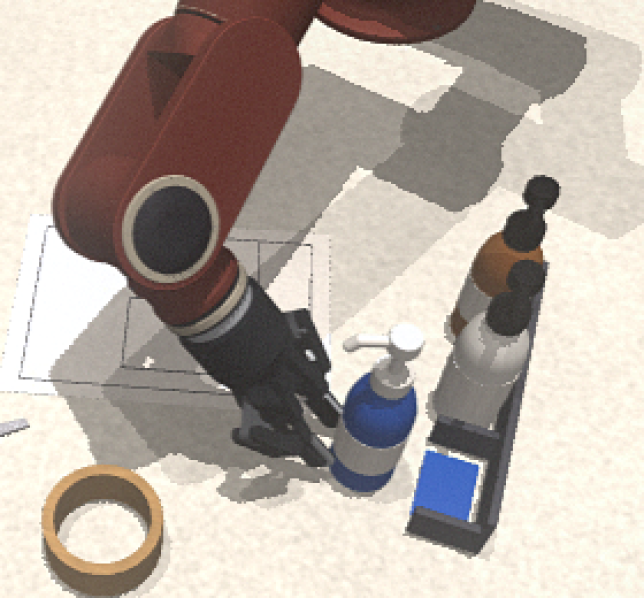

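Emit:
drive_tool:
  series:
    - {"x":0.16,"y":0,"z":-0.19,"ax":0,"ay":0,"az":0}
    - {"x":0.36,"y":0,"z":-0.42,"ax":0,"ay":0,"az":0}
    - {"x":0.56,"y":0,"z":-0.65,"ax":0,"ay":0,"az":0}
    - {"x":0.76,"y":0,"z":-0.89,"ax":0,"ay":0,"az":0}
    - {"x":0.97,"y":0,"z":-1.13,"ax":0,"ay":0,"az":0}

```text
time: 13.08
tool_pos: [0.6426, 0.1143, 0.0142]
tool_rot: [0.29, 0.659, 0.623, -0.307]
contact_force: [-1.1, -1.7, 0.4]
gripper_width: 0.401
```

Emit:
drive_tool:
  series:
    - {"x":0.14,"y":0,"z":-0.17,"ax":0,"ay":0,"az":0}
    - {"x":0.27,"y":0,"z":-0.32,"ax":0,"ay":0,"az":0}
    - {"x":0.39,"y":0,"z":-0.46,"ax":0,"ay":0,"az":0}
    - {"x":0.48,"y":0,"z":-0.56,"ax":0,"ay":0,"az":0}
    - {"x":0.56,"y":0,"z":-0.65,"ax":0,"ay":0,"az":0}

```text
time: 13.5
tool_pos: [0.644, 0.1353, 0.0141]
tool_rot: [0.29, 0.659, 0.623, -0.306]
contact_force: [-0.4, -2.1, 1.1]
gripper_width: 0.4
```

```bash
python3 look.py 11; python3 - <<'E'
from h import *
h=np.array([.646,.176,0]); hd=86.7; d=np.array([np.cos(np.radians(hd)),np.sin(np.radians(hd)),0])
units(h-d*.029+[0,0,.014],goalR(hd,50,-1))
E
```

```text
t 13.6 pos [0.644 0.135 0.014] F [-0.34  -0.469 -0.898] hand 0.399
shift [ 0.304 -0.009 -0.35 ] turn [ 0.018 -0.025  0.01 ]
```

View pics/top11.png

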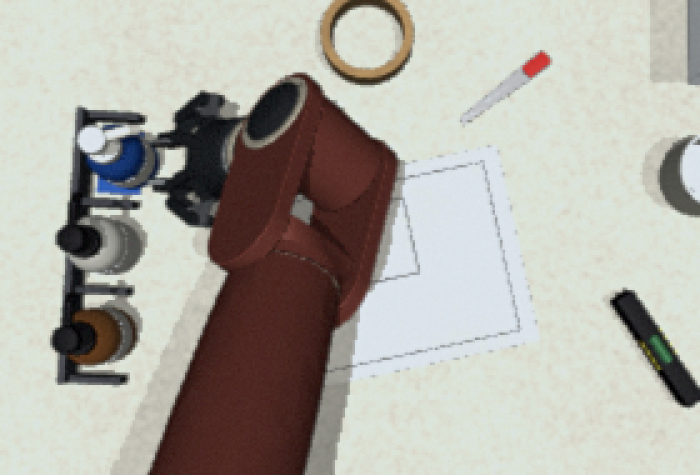

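View pics/scene11.png

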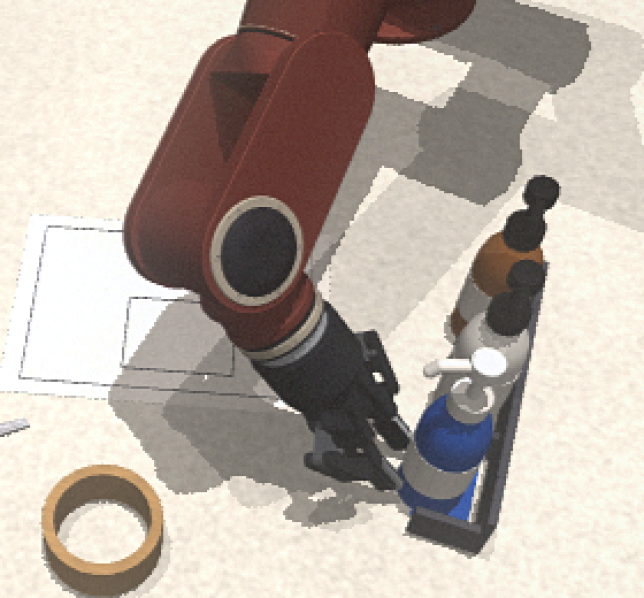

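Emit:
drive_tool:
  series:
    - {"x":0.06,"y":0,"z":-0.07,"ax":0,"ay":0,"az":0}
    - {"x":0.12,"y":0,"z":-0.14,"ax":0,"ay":0,"az":0}
    - {"x":0.17,"y":0,"z":-0.2,"ax":0,"ay":0,"az":0}
    - {"x":0.21,"y":0,"z":-0.25,"ax":0,"ay":0,"az":0}
    - {"x":0.24,"y":0,"z":-0.28,"ax":0,"ay":0,"az":0}

```text
time: 14.02
tool_pos: [0.6445, 0.1442, 0.014]
tool_rot: [0.29, 0.659, 0.623, -0.306]
contact_force: [0.3, -2.5, 0.8]
gripper_width: 0.4
```

Emit:
drive_tool:
  series:
    - {"x":0.015,"y":0,"z":-0.02,"ax":0,"ay":0,"az":0}
    - {"x":0.03,"y":0,"z":-0.04,"ax":0,"ay":0,"az":0}
    - {"x":0.05,"y":0,"z":-0.06,"ax":0,"ay":0,"az":0}
    - {"x":0.05,"y":0,"z":-0.06,"ax":0,"ay":0,"az":0}

```text
time: 14.35
tool_pos: [0.6446, 0.1462, 0.014]
tool_rot: [0.29, 0.659, 0.623, -0.306]
contact_force: [0.6, -1.7, 0.1]
gripper_width: 0.401
```

Emit:
drive_tool:
  series:
    - {"x":0.015,"y":0,"z":-0.02,"ax":0,"ay":0,"az":0}
    - {"x":0.03,"y":0,"z":-0.04,"ax":0,"ay":0,"az":0}
    - {"x":0.05,"y":0,"z":-0.06,"ax":0,"ay":0,"az":0}
    - {"x":0.05,"y":0,"z":-0.06,"ax":0,"ay":0,"az":0}

```text
time: 14.68
tool_pos: [0.6447, 0.1481, 0.014]
tool_rot: [0.29, 0.659, 0.623, -0.306]
contact_force: [0.1, -2.4, 0.8]
gripper_width: 0.401
```

```bash
python3 look.py 12; python3 - <<'E'
from h import *
h=np.array([.646,.176,0]); hd=86.7; d=np.array([np.cos(np.radians(hd)),np.sin(np.radians(hd)),0])
units(h-d*.029+[0,0,.014],goalR(hd,50,-1))
E
```

```text
t 14.7833 pos [0.645 0.148 0.014] F [-0.51  -1.601  1.371] hand 0.405
shift [-0.029 -0.01   0.034] turn [ 0.016 -0.021  0.009]
```

View pics/top12.png

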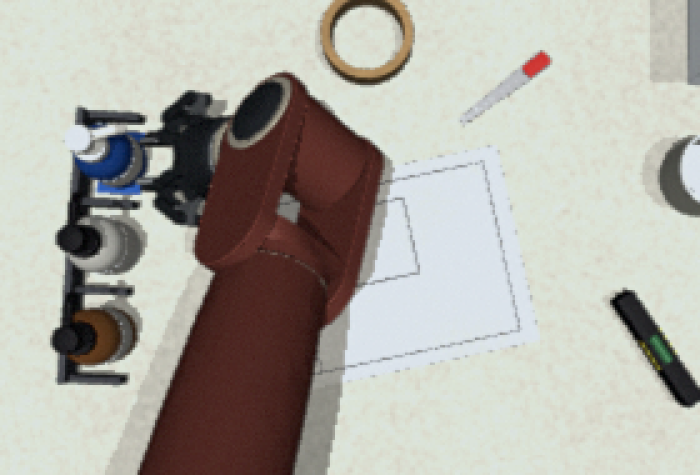

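Emit:
drive_tool:
  series:
    - {"x":0.013,"y":0,"z":-0.015,"ax":0,"ay":0,"az":0}
    - {"x":0.026,"y":0,"z":-0.03,"ax":0,"ay":0,"az":0}
    - {"x":0.026,"y":0,"z":-0.03,"ax":0,"ay":0,"az":0}

```text
time: 15.03
tool_pos: [0.6447, 0.1491, 0.014]
tool_rot: [0.29, 0.659, 0.623, -0.306]
contact_force: [0.1, -1.6, 0.6]
gripper_width: 0.398
```

Emit:
drive_tool:
  series:
    - {"x":0.013,"y":0,"z":-0.015,"ax":0,"ay":0,"az":0}
    - {"x":0.026,"y":0,"z":-0.03,"ax":0,"ay":0,"az":0}
    - {"x":0.026,"y":0,"z":-0.03,"ax":0,"ay":0,"az":0}

```text
time: 15.28
tool_pos: [0.6449, 0.1498, 0.014]
tool_rot: [0.29, 0.659, 0.623, -0.307]
contact_force: [-0.7, -3.3, 0.1]
gripper_width: 0.404
```

```bash
python3 look.py 13; python3 - <<'E'
import cv2
a=cv2.imread('pics/scene13.png')[300:560,260:600]; cv2.imwrite('pics/scene13c.png',cv2.resize(a,None,fx=2.2,fy=2.2))
E
```

```text
(no output)
```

View pics/scene13c.png

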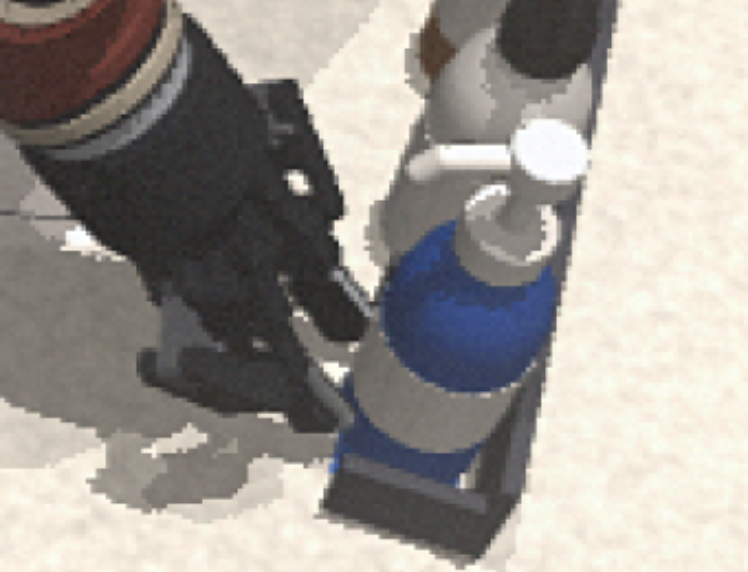

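Emit:
drive_tool:
  series:
    - {"x":0.013,"y":0,"z":-0.015,"ax":0,"ay":0,"az":0}
    - {"x":0.026,"y":0,"z":-0.03,"ax":0,"ay":0,"az":0}
    - {"x":0.026,"y":0,"z":-0.03,"ax":0,"ay":0,"az":0}

```text
time: 15.63
tool_pos: [0.645, 0.15, 0.0139]
tool_rot: [0.291, 0.659, 0.623, -0.307]
contact_force: [-0.9, -7.5, 2.5]
gripper_width: 0.4
```

Emit:
drive_tool:
  series:
    - {"x":0.013,"y":0,"z":-0.015,"ax":0,"ay":0,"az":0}
    - {"x":0.026,"y":0,"z":-0.03,"ax":0,"ay":0,"az":0}
    - {"x":0.026,"y":0,"z":-0.03,"ax":0,"ay":0,"az":0}

```text
time: 15.88
tool_pos: [0.6451, 0.1502, 0.0139]
tool_rot: [0.291, 0.658, 0.622, -0.307]
contact_force: [-1.7, -10.7, 2.7]
gripper_width: 0.4
```

```bash
python3 look.py 14; python3 - <<'E'
from plant import sensors
s=sensors.state();print(s['contact_force'],s['tool_pos'])
import cv2
a=cv2.imread('pics/top14.png')[90:390,40:240]; cv2.imwrite('pics/top14c.png',cv2.resize(a,None,fx=2,fy=2))
E
```

```text
[ -3.37447    -11.67915947   3.60668002] [0.64509889 0.15024094 0.01391571]
```

View pics/top14c.png

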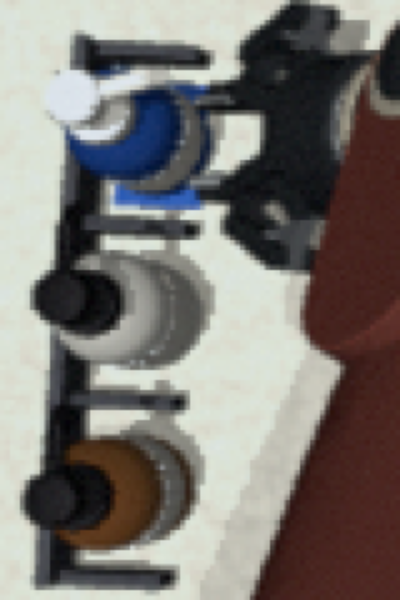

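Emit:
drive_tool:
  series:
    - {"x":-0.03,"y":0,"z":0.035,"ax":0,"ay":0,"az":0}
    - {"x":-0.1,"y":0,"z":0.12,"ax":0,"ay":0,"az":0}
    - {"x":-0.3,"y":0,"z":0.35,"ax":0,"ay":0,"az":0}
    - {"x":-0.6,"y":0,"z":0.7,"ax":0,"ay":0,"az":0}
    - {"x":-1,"y":0,"z":1.17,"ax":0,"ay":0,"az":0}

```text
time: 16.4
tool_pos: [0.6421, 0.1135, 0.014]
tool_rot: [0.29, 0.658, 0.624, -0.306]
contact_force: [0.2, 0.8, -0.6]
gripper_width: 0.398
```

Emit:
drive_tool:
  series:
    - {"x":-0.6,"y":0,"z":0.7,"ax":0,"ay":0,"az":0}
    - {"x":-1.4,"y":0,"z":1.2,"ax":0,"ay":0,"az":0}
    - {"x":-2.4,"y":0,"z":1.5,"ax":0,"ay":0,"az":0}
    - {"x":-3.4,"y":0,"z":1.5,"ax":0,"ay":0,"az":0}
    - {"x":-4.4,"y":0,"z":1.5,"ax":0,"ay":0,"az":0}

```text
time: 16.82
tool_pos: [0.6364, 0.0121, 0.0742]
tool_rot: [0.289, 0.659, 0.623, -0.307]
contact_force: [0.1, 1.3, 0.1]
gripper_width: 0.4
```

Emit:
drive_tool:
  series:
    - {"x":-1,"y":0,"z":0,"ax":0,"ay":0,"az":0}
    - {"x":-2,"y":0,"z":0,"ax":0,"ay":0,"az":0}
    - {"x":-2,"y":0,"z":0,"ax":0,"ay":0,"az":0}
    - {"x":-2,"y":0,"z":0,"ax":0,"ay":0,"az":0}

```text
time: 17.15
tool_pos: [0.6361, -0.0198, 0.1136]
tool_rot: [0.291, 0.66, 0.622, -0.306]
contact_force: [0.9, 0.7, -1.4]
gripper_width: 0.403
```

```bash
python3 look.py 15; python3 - <<'E'
from plant import cams
import cv2
a=cv2.imread('pics/top15.png')[90:390,40:240]; cv2.imwrite('pics/top15c.png',cv2.resize(a,None,fx=2,fy=2))
cv2.imwrite('pics/full15.png',cams.grab_frame('top')['img'])
E
```

```text
(no output)
```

View pics/top15c.png

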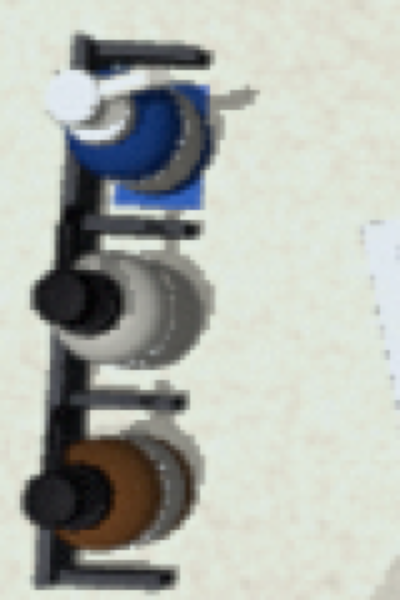

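View pics/scene15.png

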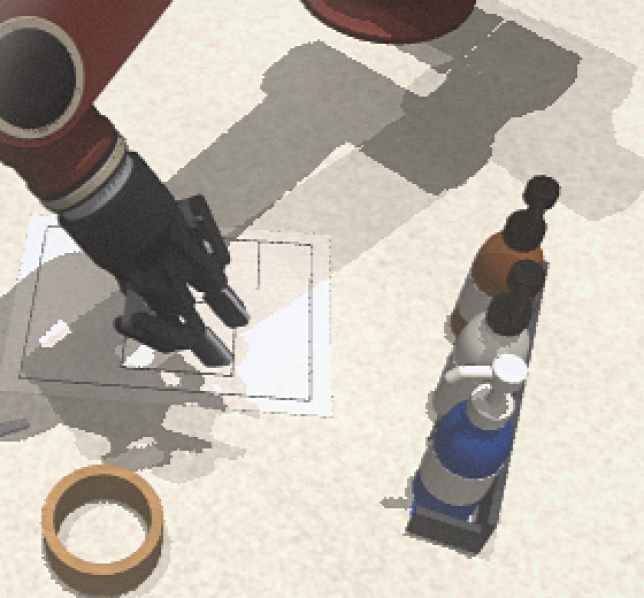

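View pics/full15.png

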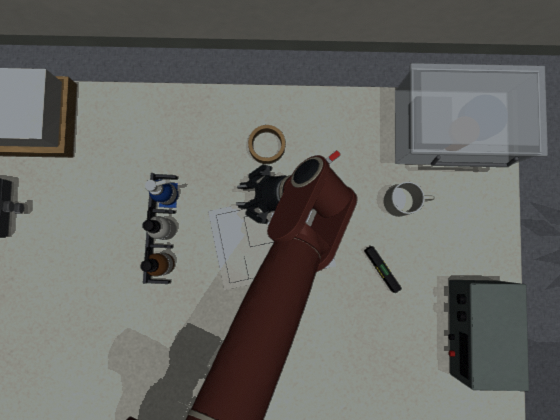

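```bash
python3 - <<'E'
from h import *
print(ray('top',160.8,190.8,.088), ray('top',120+(40+73/2)/2.5,130+(90+96/2)/2.5,.188))
from plant import workorder
print(workorder.job_done())
E
```

```text
[0.646 0.175 0.088] [0.646 0.175 0.188]
the job is handed in; nothing more can be done
None
```

The blue bottle is off the drawing and fully home in the empty bay. I handed the job in shortly after 17.2 s of robot time.

I pushed it with the tilted, part-open fingertips, aiming for about 20–25 mm up its body. It took two straight pushes: a diagonal one to line it up with the bay, then one straight in.

**Pushing forces:** the force stayed around 2–4 N while the bottle slid. It rose to about 12 N as the bottle met the back wall, and the arm stopped advancing there.

**Final position:** after backing the gripper off, the pictures show the bottle upright with its shoulder and head both at about (0.646, 0.175). The bay origin I measured was (0.646, 0.176). The two other bottles, tape, level and mug look unmoved. The arm hid part of the tweezers and part of the drawing in the last top view; their visible parts were in place. The gripper was clear at (0.636, -0.020, 0.114).

**Things that went wrong or disagreed:**
- The first approach ran into the last joint's limit, so I turned the gripper half a turn before going down.
- The first touch was a bit high, at roughly 35 mm or slightly more. I backed off and lowered the tool before the main push, and the bottle did not tip.
- The two cameras disagreed by about 3 mm on positions.

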